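# Pack reagent bottles into a crate and pile the Petri dishes under their cover

### The arm

A 6-joint arm with a two-finger parallel gripper is mounted at the origin on a cart in front of the work surface, level with it; the furniture and walls round the work are solid. World frame = base frame: x ahead of the robot, y to its left, z up, the work surface at z = 0. Lengths are in mm, angles in degrees, forces in N, time in s.
With the tool pointing down it reaches from about 300 to 850 mm from the base axis. Payload 4.2 kg.
Tool frame: the origin (TCP) lies between the finger pads; the fingertips stand 22 mm ahead of it and the grasp point (between the pads) lies 3 mm ahead of it; z points along the fingers, y is the direction in which the jaws open and shut (so a half turn about z gives the same grasp; the last joint's range is limited). The gripper opens to 91 mm and grips with 3 to 60 N. Pads are 32 mm wide; open, the fingers measure 118 mm over their backs; the gripper's body (76 mm by 178 mm) begins 60 mm behind the grasp point.
Start: joints at [74.083, 18.312, 89.639, -0, 72.044, -1.146], TCP at [146.599, 556.012, 235.976] pointing down, gripper open.
Joint ranges: [-177.97, 177.97], [-48.28, 115.42], [12.27, 149.76], [-77.06, 257.06], [2.81, 150.46], [-146.56, 146.56]. Speed limits (degrees/s): [147.25, 147.25, 180, 180, 180, 180].

### API

Orientations are given as [roll, pitch, yaw] about the fixed x, y, z axes, in that order (R = Rz(yaw) Ry(pitch) Rx(roll)).
In Python, from workcell import * gives the robot as it stands.
- The arm moves only by the shell command python3 -m jog 'ROWS' [OPENING] [FORCE]. ROWS is text: rows parted by semicolons, each of 6 numbers parted by spaces: the shift along the tool's x, y, z in units of 0.5 m (1.0 is 0.5 m), then the turn, a rotation vector about the tool's x, y, z in units of pi/2 rad (1.0 is pi/2 rad). A call has 1 to 20 rows; each row is the pose to reach, as a shift and turn from the pose measured when the call began, along the tool's axes at that moment; what a row does not reach only later rows make up. A row lasts 1/12 s, in which the tool goes at most 41.7 mm and 7.16 degrees, less where a joint would pass 70% of its speed; a pose out of reach is approached as far as the arm can. A call with a number of a shift or a turn outside -1 to 1 is refused whole. A call with a gripper value outside its range is refused whole. OPENING is the opening, from -1 (shut) to 1 (fully open), set as the call begins (- or left out, the last holds). The fingers move at their own pace and stop on an object; FORCE is the grip in N (left out, the last holds). Time passes only in rows, so rows that repeat a pose let the fingers close. It gives the time, the measured TCP pose, the force and the opening at its end, in the units of the state.
- state(): the state, without advancing time (a new reading comes with each control period).
- grab_frame(name): name is "side" or "top" or "wrist"; returns the picture (400x640x3 uint8, red, green, blue); there is no depth.
- calibration(name): a dict with "mtx" (3x3 intrinsics, pixels), "distortion" ([k1, k2, p1, p2, k3] as OpenCV has them; the pictures are not rectified), "rvec" (rotation vector, rad) and "tvec" (3), from world to camera coordinates, as OpenCV has them. Camera axes: x right, y down, z forward; pixel columns grow to the right and rows downward; lengths in mm; the calibration is good to about 2 mm. A picture is of the moment at which its call begins: read the wrist's pose just before it. calibration takes no time and is no camera call; for the wrist camera it gives the pose at the moment of the call.
- job_done(): hands the job in, once; it reports no verdict.
Trained networks look in the newest picture that a camera, given by its name, has taken for a name from the list of things; names that differ only in an ending like _2 or _b are one class to them, and where a whole thing is asked for, a point or a joint stands for the part that bears it (a point fixed in the world has none). Each returns a list of dicts, best first, with "confidence" (0 to 1); they miss things now and then, are a little off and sometimes report something else, mostly with a low value. They report only what shows in the picture. A call takes as long as a camera call.
- spot_in(query, camera): "rect" ([left, top, right, bottom] in pixels, round what is visible of it).
- tip_of(query, camera): "location" ([column, row] in pixels: a listed point, or the origin of a listed thing).
The state is a dict: "time_s": time; "qpos": joint angles; "qvel": joint speeds; "effort": joint torques, N m; "ee_pos": TCP position; "ee_rot": TCP orientation; "force": force on the tool from outside, world axes, zero at the start; "torque": the same for the moment, N m; "gripper_width": finger opening in mm.
Only numpy, scipy, OpenCV 4.12 (cv2) and the standard library are available. Lean on these libraries where they do the work, as an engineer would, in place of code of your own. Each camera call takes 0.05 s, during which the arm holds its last target. There are 200 camera calls.

### The job

Clear the bench after the tests: stand each of the three or four black-capped bottles in the row just behind the Petri dishes upright in the grey divided crate, one to a cell (any cells), and stack all the Petri dishes in one square, aligned pile in the middle of the white ring on the black base plate, then put the blue cover squarely on top of the pile. Leave the beaker, the wash bottle, the timer and the other bottles at the back of the bench where they are.

Things in the scene. Friction and masses are not known exactly. Their poses are not given: they have to be found in the camera images.
- bottle_10: amber screw-cap bottle with a black cap and a red-striped label, 46 mm across, 115 mm tall, 0.28 kg; cap 34 mm across and 30 mm tall at the top; origin at the centre of its underside, z up along the bottle. May be absent (None from the start).
- bottle_12: amber screw-cap bottle with a black cap and a green-striped label, 46 mm across, 118 mm tall, 0.28 kg; cap 33 mm across and 30 mm tall at the top; origin at the centre of its underside, z up along the bottle. May be absent (None from the start).
- bottle_14: white plastic screw-cap bottle with a grey-striped label and a black cap, 48 mm across, 94 mm tall, 0.26 kg; cap 40 mm across and 26 mm tall at the top; origin at the centre of its underside, z up along the bottle. May be absent (None from the start).
- bottle_15: white plastic screw-cap bottle with a blue-striped label and a black cap, 48 mm across, 92 mm tall, 0.25 kg; cap 40 mm across and 26 mm tall at the top; origin at the centre of its underside, z up along the bottle. May be absent (None from the start).
- crate: grey open-topped bottle crate, fixed to the bench, 136 (x) by 202 (y) by 60 mm tall, divided into 2 by 3 square cells 62 mm wide inside; walls, dividers (full height) and floor 4 mm thick; origin at the centre of its underside
- dish_base: black round base plate, 92 mm across, 8 mm thick, fixed to the bench, with a thin white ring (76 mm outside, 72 mm inside) painted round its centre; origin at the centre of its underside
- pile (a point): centre of the top face of the black base plate, centre of the white ring
- cover: blue pile cover: flat disc 64 mm across and 8 mm thick with a black cylindrical knob 22 mm across rising from the centre to 30 mm; 0.09 kg; origin at the centre of its underside, z up
- beaker_100: bystander: clear beaker, 58 mm across, 71 mm tall, behind the work; leave it alone
- wash_bottle: bystander: white wash bottle with blue cap and bent spout, 192 mm tall, behind the work; leave it alone
- timer: bystander: white bench timer, 64 mm wide, 64 mm tall, behind the work; leave it alone
- dish_a: 60 mm clear Petri dish, closed flat disc 59 mm across and 12 mm tall, 0.03 kg, all the dishes alike; stacks flat on another; origin at the centre of its underside, z up. May be absent (None from the start).
- dish_b: 60 mm clear Petri dish, closed flat disc 59 mm across and 12 mm tall, 0.03 kg, all the dishes alike; stacks flat on another; origin at the centre of its underside, z up. May be absent (None from the start).
- dish_c: 60 mm clear Petri dish, closed flat disc 59 mm across and 12 mm tall, 0.03 kg, all the dishes alike; stacks flat on another; origin at the centre of its underside, z up. May be absent (None from the start).
- cell_0 (a point): centre of the floor of crate cell 0 (4 mm above the crate's underside); cells 0-2 are the row nearer the crate's own -x side, 3-5 the other, each row counted along the crate's +y, 66 mm apart
- cell_1 (a point): centre of the floor of crate cell 1 (4 mm above the crate's underside); cells 0-2 are the row nearer the crate's own -x side, 3-5 the other, each row counted along the crate's +y, 66 mm apart
- cell_2 (a point): centre of the floor of crate cell 2 (4 mm above the crate's underside); cells 0-2 are the row nearer the crate's own -x side, 3-5 the other, each row counted along the crate's +y, 66 mm apart
- cell_3 (a point): centre of the floor of crate cell 3 (4 mm above the crate's underside); cells 0-2 are the row nearer the crate's own -x side, 3-5 the other, each row counted along the crate's +y, 66 mm apart
- cell_4 (a point): centre of the floor of crate cell 4 (4 mm above the crate's underside); cells 0-2 are the row nearer the crate's own -x side, 3-5 the other, each row counted along the crate's +y, 66 mm apart
- cell_5 (a point): centre of the floor of crate cell 5 (4 mm above the crate's underside); cells 0-2 are the row nearer the crate's own -x side, 3-5 the other, each row counted along the crate's +y, 66 mm apart

How it is judged:
By the outcome, as a careful person would: the job done as asked, in the order asked, and still so for the second after the job is handed in, with the robot touching nothing.
Of bottle_10, bottle_12, bottle_14, bottle_15 only 3 to 4 are there at a start; the rules pass over those that are not, and their reading is None.
Of dish_a, dish_b, dish_c only 2 to 3 are there at a start; the rules pass over those that are not, and their reading is None.
At some moment in a run one of dish_a, dish_b, dish_c, cover may be knocked a few centimetres aside while the robot is not near it.
It also fails if it takes over 210 s, if anything falls off the work surface, if the arm or the gripper's body presses on something with over 40 N, if the wrist force passes 120 N, or if a joint passes its speed limit or range.

## Working session

There is one attempt and no reset: what is moved stays moved. The work goes in short steps, Python scripts to look and compute and a shell command to move; the robot and the scene stay as the last step left them, time stands still between calls to the robot, and variables do not carry over. Pictures are saved under pics/ and viewed, about 12 in all and at most 16, crops included, and the job is handed in when it is done.

```bash
ls; mkdir -p pics
python3 - <<'E'
from workcell import *
import cv2
s=state();print(s)
for n in("top","side","wrist"):
    cv2.imwrite(f"pics/{n}0.png",grab_frame(n)[:,:,::-1])
    c=calibration(n);print(n,c)
E
```

```text
pics
{'time_s': 0.0, 'qpos': array([ 7.40841233e+01,  1.83504506e+01,  8.97038754e+01,  6.98637585e-04,
        7.20440450e+01, -1.14470855e+00]), 'qvel': array([ 0.05421309,  0.0316495 , -0.04420234, -0.03132226,  0.04570587,
        0.0643685 ]), 'effort': array([ 3.86851734e-04, -4.12472177e+01, -2.31971633e+01,  7.27608288e-02,
        4.57893033e-02, -1.48570421e-04]), 'ee_pos': array([146.46223199, 555.56896767, 235.14932839]), 'ee_rot': array([-1.79901662e+02, -2.62932325e-03,  1.65228614e+02]), 'force': array([0.71970036, 0.55632226, 0.02828773]), 'torque': array([ 0.02874278, -0.02558638, -0.00109441]), 'gripper_width': 91.24151593530848}
top {'mtx': array([[434.8190138 ,   0.        , 327.17639008],
       [  0.        , 434.8190138 , 193.41325465],
       [  0.        ,   0.        ,   1.        ]]), 'distortion': array([-0.09981821,  0.        ,  0.        ,  0.        ,  0.        ]), 'rvec': array([ 2.14078594, -2.13789607,  0.20260227]), 'tvec': array([ -70.43539782,  589.7769682 , 1432.65963599])}
side {'mtx': array([[488.51444278,   0.        , 322.75008621],
       [  0.        , 488.51444278, 194.35697899],
       [  0.        ,   0.        ,   1.        ]]), 'distortion': array([-0.12890991,  0.        ,  0.        ,  0.        ,  0.        ]), 'rvec': array([ 2.01498166, -1.28749356,  0.53986509]), 'tvec': array([-289.80181371,  400.35360893,  971.51744965])}
wrist {'mtx': array([[344.00722133,   0.        , 314.93826063],
       [  0.        , 344.00722133, 200.03805864],
       [  0.        ,   0.        ,   1.        ]]), 'distortion': array([-0.07260891,  0.        ,  0.        ,  0.        ,  0.        ]), 'rvec': array([-2.3122666 , -1.77860696, -0.24272839]), 'tvec': array([-574.39233864,  -29.55266585,  390.70557593])}
```

View pics/top0.png

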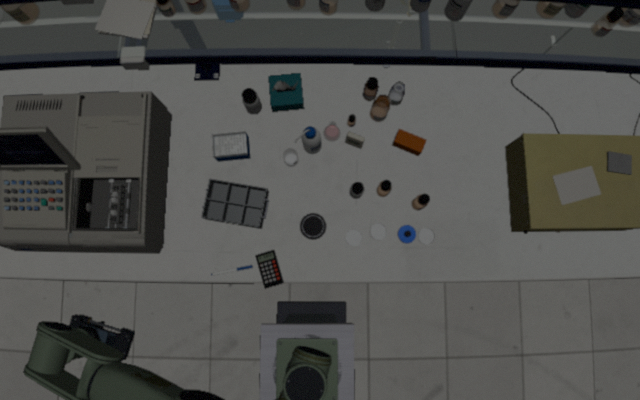

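View pics/side0.png

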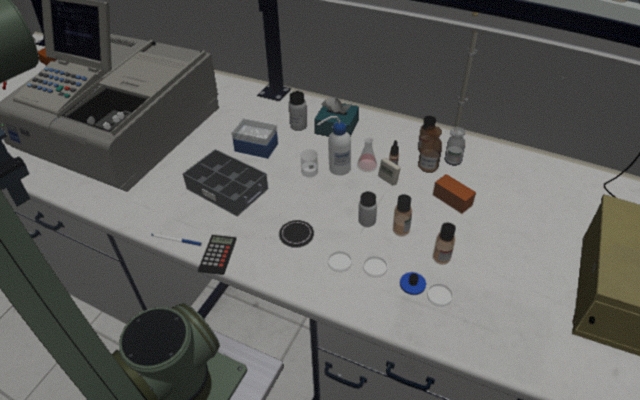

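```bash
cat > h.py <<'E'
import numpy as np, cv2
from scipy.spatial.transform import Rotation as Ro
from workcell import *
def at_z(n,px,z,c=None):
    "world point at height z on the ray of pixel(s) px"
    c=c or calibration(n); u=cv2.undistortPoints(np.float64(px).reshape(-1,1,2),c["mtx"],c["distortion"]).reshape(-1,2)
    R=cv2.Rodrigues(c["rvec"])[0]; o=-R.T@c["tvec"]; d=np.c_[u,np.ones(len(u))]@R
    return o+d*((z-o[2])/d[:,2:])
def rows(p,yaw,rpy0=None):
    "shift/turn row from the present pose to TCP p pointing down with yaw"
    s=state(); R=Ro.from_euler('xyz',s["ee_rot"],degrees=True); T=Ro.from_euler('xyz',[180,0,yaw],degrees=True)
    d=R.inv().apply(np.array(p)-s["ee_pos"])/500; t=(R.inv()*T).as_rotvec()/(np.pi/2)
    return ' '.join(f'{v:.3f}' for v in np.r_[d,t])
def save(n,f,box=None,k=1):
    im=grab_frame(n); o=im[:,:,::-1]
    if box: o=o[box[1]:box[3],box[0]:box[2]]
    cv2.imwrite("pics/"+f,cv2.resize(o,None,fx=k,fy=k,interpolation=cv2.INTER_CUBIC)); return im
E
python3 - <<'E'
from h import *
np.set_printoptions(precision=1,suppress=True)
P={}
for n in("top","side"):
    grab_frame(n)
    for q,z in(("dish_a",6),("cover",4),("dish_base",4),("pile",8),("crate",0),("cell_0",4),("cell_1",4),("cell_2",4),("cell_3",4),("cell_4",4),("cell_5",4),("bottle_10",0),("bottle_12",0),("bottle_14",0),("bottle_15",0)):
        for r in tip_of(q,n):
            if r["confidence"]>.3: print(n,q,round(r["confidence"],2),np.array(r["location"]),at_z(n,r["location"],0 if q!='pile' and 'cell' not in q else z)[0][:2])
print(at_z("top",[(357,190),(385,187),(421,201)],105)); print(at_z("top",[(354,239),(378,231),(427,236),(407,234),(313,226)],8))
print(rows([450,-100,300],180))
E
```

```text
top dish_a 0.75 [428.2 236.7] [ 445.6 -425.1]
top dish_a 0.63 [379.8 230.7] [ 467.  -254.5]
top dish_a 0.52 [353.3 236.5] [ 446.8 -161.5]
top cover 0.56 [404.7 235.5] [ 450.1 -341.8]
top dish_base 0.91 [315.2 227.2] [479.1 -28.7]
top pile 0.9 [312.6 224.6] [487.4 -19.8]
top crate 0.8 [237.6 203.5] [561.8 245. ]
top cell_0 0.96 [217.3 212. ] [530.9 314.8]
top cell_0 0.85 [238.8 195.3] [590.5 241. ]
top cell_0 0.83 [254.8 217.6] [511.7 182.2]
top cell_0 0.69 [221.6 193.4] [597.1 302.3]
top cell_0 0.64 [254.8 199.9] [574.2 183.9]
top cell_0 0.57 [233.6 214.9] [520.9 256.9]
top cell_1 0.96 [217.3 212. ] [530.9 314.8]
top cell_1 0.85 [238.8 195.3] [590.5 241. ]
top cell_1 0.83 [254.8 217.6] [511.7 182.2]
top cell_1 0.69 [221.6 193.4] [597.1 302.3]
top cell_1 0.64 [254.8 199.9] [574.2 183.9]
top cell_1 0.57 [233.6 214.9] [520.9 256.9]
top cell_2 0.96 [217.3 212. ] [530.9 314.8]
top cell_2 0.85 [238.8 195.3] [590.5 241. ]
top cell_2 0.83 [254.8 217.6] [511.7 182.2]
top cell_2 0.69 [221.6 193.4] [597.1 302.3]
top cell_2 0.64 [254.8 199.9] [574.2 183.9]
top cell_2 0.57 [233.6 214.9] [520.9 25
[... 4011 characters left out ...]
232.9] [ 597.  -261.1]
side bottle_12 0.46 [293.9 231. ] [488.8  -6.1]
side bottle_14 0.88 [438.6 255.2] [ 565.9 -377.4]
side bottle_14 0.84 [366.3 221.2] [ 601.1 -167. ]
side bottle_14 0.72 [399.  232.9] [ 597.  -261.1]
side bottle_14 0.46 [293.9 231. ] [488.8  -6.1]
side bottle_15 0.88 [438.6 255.2] [ 565.9 -377.4]
side bottle_15 0.84 [366.3 221.2] [ 601.1 -167. ]
side bottle_15 0.72 [399.  232.9] [ 597.  -261.1]
side bottle_15 0.46 [293.9 231. ] [488.8  -6.1]
[[ 592.3 -167.1  105. ]
 [ 602.7 -260.1  105. ]
 [ 556.  -378.9  105. ]]
[[ 437.6 -163.2    8. ]
 [ 465.3 -247.1    8. ]
 [ 447.5 -418.9    8. ]
 [ 454.7 -348.5    8. ]
 [ 482.5  -21.2    8. ]]
-0.921 -1.114 -0.128 0.000 0.000 -0.164
```

Run:
```python
from h import *
s=state();c=calibration("wrist");R=cv2.Rodrigues(c["rvec"])[0];o=-R.T@c["tvec"]
T=Ro.from_euler('xyz',s["ee_rot"],degrees=True)
print("cam in tool",T.inv().apply(o-s["ee_pos"]),"axis",T.inv().apply(R[2]),"camx",T.inv().apply(R[0]))
print(rows([450,250,330],180))
```

```text
cam in tool [  75.15258712   -0.44799636 -149.1936009 ] axis [-0.26762914  0.00108725  0.96352139] camx [-0.0015899   0.9999975  -0.00157002]
-0.743 -0.437 -0.188 0.000 0.000 -0.164
```

Run:
```python
from h import *
print(rows([490,250,330],180))
```

```text
-0.820 -0.417 -0.188 0.000 0.000 -0.164
```

```bash
python3 -m jog '-0.41 -0.21 -0.188 0 0 -0.08; -0.82 -0.417 -0.188 0 0 -0.164; -0.82 -0.417 -0.188 0 0 -0.164; -0.82 -0.417 -0.188 0 0 -0.164; -0.82 -0.417 -0.188 0 0 -0.164; -0.82 -0.417 -0.188 0 0 -0.164; -0.82 -0.417 -0.188 0 0 -0.164; -0.82 -0.417 -0.188 0 0 -0.164; -0.82 -0.417 -0.188 0 0 -0.164; -0.82 -0.417 -0.188 0 0 -0.164; -0.82 -0.417 -0.188 0 0 -0.164; -0.82 -0.417 -0.188 0 0 -0.164; -0.82 -0.417 -0.188 0 0 -0.164; -0.82 -0.417 -0.188 0 0 -0.164; -0.82 -0.417 -0.188 0 0 -0.164; -0.82 -0.417 -0.188 0 0 -0.164'
cat >> h.py <<'E'
def fit_crate(pts):
    "rigid fit of cell detections to the 2x3 grid -> centre, yaw"
    from scipy.optimize import least_squares
    g=np.array([(x,y) for x in(-33,33) for y in(-66,0,66)],float)
    def W(p):
        a=np.deg2rad(p[2]);return g@np.array([[np.cos(a),np.sin(a)],[-np.sin(a),np.cos(a)]])+p[:2]
    def res(p):
        d=np.linalg.norm(W(p)[None]-pts[:,None],axis=2); return d.min(1)
    r=least_squares(res,[pts[:,0].mean(),pts[:,1].mean(),-7],loss='soft_l1'); return r.x,W(r.x),res(r.x)
E
python3 - <<'E'
from h import *
np.set_printoptions(precision=1,suppress=True)
print(state()["ee_pos"],state()["ee_rot"])
save("wrist","w1.png")
c=calibration("wrist")
p=np.array([at_z("wrist",r["location"],4,c)[0][:2] for r in tip_of("cell_0","wrist") if r["confidence"]>.4]);print(p);print(*fit_crate(p))
for r in tip_of("pile","wrist"):print(r["confidence"],at_z("wrist",r["location"],8,c))
E
```

```text
time_s: 3.08
ee_pos: [488.8, 250.7, 329.7]
ee_rot: [180.0, -0.1, -179.9]
force: [-0.4, 0.1, 0.3]
gripper_width: 91.0
[488.8 250.7 329.7] [ 180.    -0.1 -179.9]
[[ 540.5  319.8]
 [ 583.2  172.5]
 [ 515.6  190.5]
 [ 528.7  248.8]
 [ 595.   305.7]
 [ 445.2 -155.2]
 [ 591.9  239.9]]
[549.2 180.7  -9.6] [[505.7 121.1]
 [516.7 186.1]
 [527.7 251.2]
 [570.7 110.1]
 [581.7 175.2]
 [592.7 240.2]] [ 69.7   3.    4.5   2.7  65.5 282.9   0.9]
0.87 [[484.7 -22.6   8. ]]
```

View pics/w1.png

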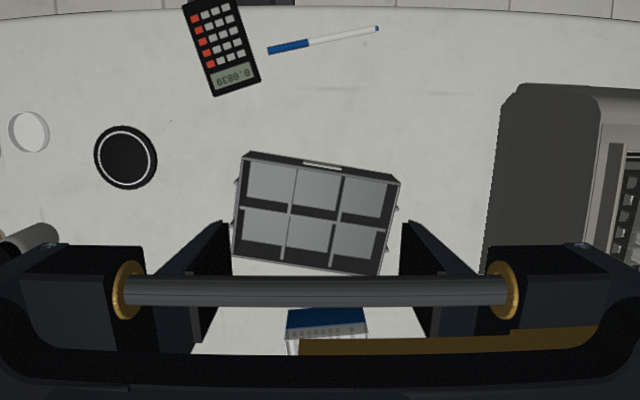

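```bash
cat >> h.py <<'E'
def ring(n,im,px,z,c,w=45,thr=None):
    "centroid (bright-or-dark blob round px) in world: largest contour touching the window centre"
    x,y=map(int,px);x0,y0=max(0,x-w),max(0,y-w);g=cv2.cvtColor(im,cv2.COLOR_RGB2GRAY)[y0:y+w,x0:x+w]
    b=(g<(thr or 110)).astype(np.uint8)
    cs=[k for k in cv2.findContours(b,cv2.RETR_EXTERNAL,cv2.CHAIN_APPROX_NONE)[0] if len(k)>20]
    k=max(cs,key=cv2.contourArea).reshape(-1,2)+[x0,y0]
    P=at_z(n,k,z,c)[:,:2].astype(np.float32); return cv2.minEnclosingCircle(P),P
E
python3 - <<'E'
from h import *
np.set_printoptions(precision=1,suppress=True)
im=cv2.imread("pics/w1.png")[:,:,::-1].copy();c=calibration("wrist")
k=at_z("wrist",[(245,152),(400,181),(381,276),(234,256)],60,c)[:,:2];print(k,k.mean(0),np.linalg.norm(np.roll(k,-1,0)-k,axis=1))
p=np.array([[540.5,319.8],[583.2,172.5],[515.6,190.5],[528.7,248.8],[595,305.7],[591.9,239.9]]);print(*fit_crate(p))
print(ring("wrist",im,(125,157),6,c)[0])
print(rows([470,-165,330],180),rows([470,-300,330],180))
E
```

```text
[[469.3 165.3]
 [505.6 357.2]
 [637.3 340.4]
 [607.6 142.9]] [554.9 251.5] [195.4 132.8 199.7 140.1]
[559.8 245.8  -9.8] [[516.1 186.4]
 [527.3 251.4]
 [538.6 316.5]
 [581.1 175.2]
 [592.4 240.2]
 [603.6 305.2]] [3.8 3.4 4.1 3.  8.6 0.6]
((483.5608825683594, -17.994308471679688), 47.1926383972168)
0.039 -0.831 -0.000 0.000 -0.000 0.001 0.040 -1.101 -0.000 0.000 -0.000 0.001
```

```bash
python3 -m jog '0 -0.5 0 0 0 0; 0 -0.98 0 0 0 0; 0 -0.98 0 0 0 0; 0 -0.98 0 0 0 0; 0 -0.98 0 0 0 0; 0 -0.98 0 0 0 0; 0 -0.98 0 0 0 0; 0 -0.98 0 0 0 0; 0 -0.98 0 0 0 0; 0 -0.98 0 0 0 0; 0 -0.98 0 0 0 0; 0 -0.98 0 0 0 0; 0 -0.98 0 0 0 0; 0 -0.98 0 0 0 0; 0 -0.98 0 0 0 0'
python3 - <<'E'
from h import *
np.set_printoptions(precision=1,suppress=True)
save("wrist","w2.png");c=calibration("wrist")
for q in("bottle_14","dish_a","cover"):
    for r in tip_of(q,"wrist"):
        if r["confidence"]>.3: print(q,r["confidence"],np.array(r["location"]),at_z("wrist",r["location"],0,c)[0])
E
```

```text
time_s: 4.48
ee_pos: [489.8, -238.3, 329.7]
ee_rot: [179.9, -0.0, -179.9]
force: [-0.4, -0.5, 0.2]
gripper_width: 91.4
bottle_14 0.94 [294.6 240.8] [ 611.2 -267.8    0. ]
bottle_14 0.9 [358.3 236.3] [ 603.9 -172.6    0. ]
bottle_14 0.64 [209.1 209. ] [ 561.6 -392.5    0. ]
dish_a 0.85 [309.1 141.2] [ 463.4 -245.7    0. ]
dish_a 0.79 [183.1 130.2] [ 447.5 -420.3    0. ]
dish_a 0.68 [369.6 127.1] [ 443.9 -162.6    0. ]
cover 0.98 [235.8 137.7] [ 458.4 -347.1    0. ]
```

View pics/w2.png

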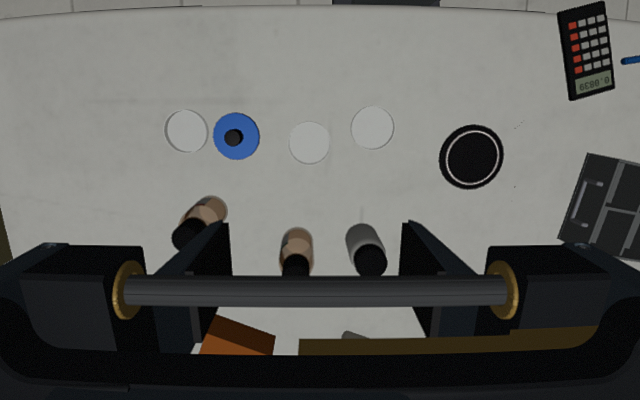

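Run:
```python
from h import *
np.set_printoptions(precision=1,suppress=True)
im=cv2.imread("pics/w2.png")[:,:,::-1].copy();c=calibration("wrist")
print(at_z("wrist",[(371,263)],93,c),at_z("wrist",[(297,270),(187,235)],116,c))
print(ring("wrist",im,(471,157),6,c)[0])
print(rows([600,-169,250],180))
```

```text
[[ 602.8 -168.4   93. ]] [[ 600.5 -258.6  116. ]
 [ 557.5 -383.7  116. ]]
((484.1770324707031, -18.564451217651367), 47.22523498535156)
-0.221 0.137 0.160 0.000 0.000 0.002
```

```bash
python3 -m jog '-0.222 0.139 0.2 0 0 0; -0.222 0.139 0.3 0 0 0; -0.222 0.139 0.34 0 0 0; -0.222 0.139 0.34 0 0 0; -0.222 0.139 0.34 0 0 0; -0.222 0.139 0.34 0 0 0; -0.222 0.139 0.34 0 0 0; -0.222 0.139 0.34 0 0 0; -0.222 0.139 0.40 0 0 0; -0.222 0.139 0.44 0 0 0; -0.222 0.139 0.473 0 0 0; -0.222 0.139 0.473 0 0 0; -0.222 0.139 0.473 0 0 0; -0.222 0.139 0.473 0 0 0' 0.5 25
python3 -m jog '0 0 0 0 0 0; 0 0 0 0 0 0; 0 0 0 0 0 0; 0 0 0 0 0 0; 0 0 0 0 0 0; 0 0 0 0 0 0; 0 0 0 0 0 0; 0 0 0 0 0 0' -1 25
```

```text
time_s: 5.85
ee_pos: [601.9, -168.8, 96.5]
ee_rot: [-179.9, 0.3, -179.8]
force: [0.3, 0.8, 0.0]
gripper_width: 68.2
time_s: 6.52
ee_pos: [602.2, -168.9, 97.0]
ee_rot: [-179.9, 0.3, -179.8]
force: [-0.3, 0.3, 4.2]
gripper_width: 39.0
```

```bash
python3 -m jog '0 0 -0.08 0 0 0; 0 0 -0.16 0 0 0; 0 0 -0.23 0 0 0; 0.09 0.36 -0.23 0 0 0; 0.178 0.718 -0.23 0 0 0; 0.178 0.718 -0.23 0 0 0; 0.178 0.718 -0.23 0 0 0; 0.178 0.718 -0.23 0 0 0; 0.178 0.718 -0.23 0 0 0; 0.178 0.718 -0.23 0 0 0; 0.178 0.718 -0.23 0 0 0; 0.178 0.718 -0.23 0 0 0; 0.178 0.718 -0.23 0 0 0; 0.178 0.718 -0.23 0 0 0; 0.178 0.718 -0.23 0 0 0; 0.178 0.718 -0.23 0 0 0; 0.178 0.718 -0.23 0 0 0'
python3 - <<'E'
from h import *
save("wrist","w3.png");print(rows([513,190,103],180))
c=calibration("wrist")
pts=[(513,190),(523,255),(534,320),(578,180),(589,245),(599,310)]
im=cv2.imread("pics/w3.png")
q=cv2.projectPoints(np.array([(x,y,4.) for x,y in pts]),c["rvec"],c["tvec"],c["mtx"],c["distortion"])[0].reshape(-1,2)
for p in q: cv2.drawMarker(im,tuple(int(v) for v in p),(0,0,255),0,9)
cv2.imwrite("pics/w3.png",im)
E
```

```text
time_s: 7.93
ee_pos: [511.7, 188.7, 210.7]
ee_rot: [-179.9, 0.3, -179.9]
force: [0.0, -0.1, -1.9]
gripper_width: 39.2
-0.001 0.003 0.216 -0.001 0.003 0.001
```

View pics/w3.png

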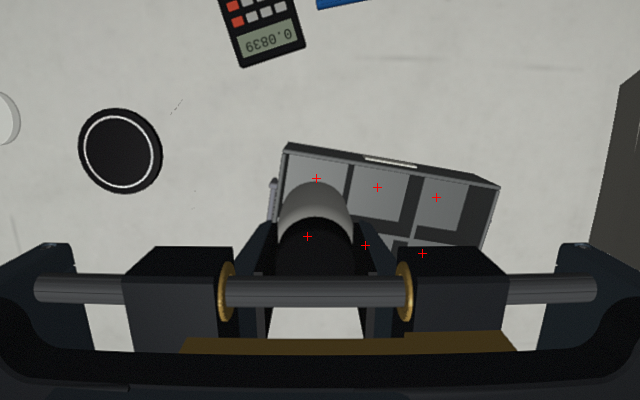

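```bash
python3 -m jog '-0.006 0.001 0.05 0 0.003 0; -0.006 0.001 0.10 0 0.003 0; -0.006 0.001 0.14 0 0.003 0; -0.006 0.001 0.17 0 0.003 0; -0.006 0.001 0.19 0 0.003 0; -0.006 0.001 0.205 0 0.003 0; -0.006 0.001 0.213 0 0.003 0; -0.006 0.001 0.216 0 0.003 0; -0.006 0.001 0.216 0 0.003 0; -0.006 0.001 0.216 0 0.003 0'
```

```text
time_s: 8.82
ee_pos: [515.8, 189.2, 103.6]
ee_rot: [-179.9, 0.1, -179.9]
force: [0.3, 0.5, -0.4]
gripper_width: 39.2
```

```bash
python3 -m jog '0 0 0.005 0 0 0; 0 0 0.005 0 0 0;0 0 0.005 0 0 0' ; python3 -m jog '0 0 0 0 0 0; 0 0 0 0 0 0; 0 0 0 0 0 0; 0 0 0 0 0 0; 0 0 -0.04 0 0 0; 0 0 -0.1 0 0 0; 0 0 -0.18 0 0 0; 0 0 -0.25 0 0 0; 0 0 -0.25 0 0 0; 0 0 -0.25 0 0 0' 0.4
python3 - <<'E'
from h import *
print(rows([602,-261,200],180))
E
```

```text
time_s: 9.07
ee_pos: [515.9, 189.3, 101.4]
ee_rot: [-179.9, 0.1, -179.9]
force: [-0.5, 0.4, -1.2]
gripper_width: 39.1
time_s: 9.9
ee_pos: [516.8, 189.8, 228.9]
ee_rot: [180.0, 0.4, -179.9]
force: [-0.1, 0.2, -0.7]
gripper_width: 63.7
-0.169 -0.902 0.058 0.000 0.005 0.001
```

```bash
python3 -m jog '-0.09 -0.45 0 0 0.005 0; -0.17 -0.902 0.05 0 0.005 0; -0.17 -0.902 0.05 0 0.005 0; -0.17 -0.902 0.05 0 0.005 0; -0.17 -0.902 0.05 0 0.005 0; -0.17 -0.902 0.05 0 0.005 0; -0.17 -0.902 0.08 0 0.005 0; -0.17 -0.902 0.11 0 0.005 0; -0.17 -0.902 0.11 0 0.005 0; -0.17 -0.902 0.11 0 0.005 0; -0.17 -0.902 0.11 0 0.005 0; -0.17 -0.902 0.11 0 0.005 0; -0.17 -0.902 0.11 0 0.005 0; -0.17 -0.902 0.16 0 0.005 0; -0.17 -0.902 0.2 0 0.005 0; -0.17 -0.902 0.225 0 0.005 0; -0.17 -0.902 0.23 0 0.005 0; -0.17 -0.902 0.23 0 0.005 0; -0.17 -0.902 0.23 0 0.005 0'
python3 -m jog '0 0 0 0 0 0; 0 0 0 0 0 0; 0 0 0 0 0 0; 0 0 0 0 0 0; 0 0 0 0 0 0; 0 0 0 0 0 0; 0 0 0 0 0 0' -1 25
```

```text
time_s: 11.48
ee_pos: [603.6, -260.1, 114.9]
ee_rot: [180.0, 0.0, -179.9]
force: [-0.1, 0.9, 1.1]
gripper_width: 64.0
time_s: 12.07
ee_pos: [603.7, -260.3, 115.3]
ee_rot: [180.0, 0.1, -179.9]
force: [0.2, -0.1, 2.7]
gripper_width: 32.1
```

```bash
python3 -m jog '0 0 -0.08 0 0 0; 0 0 -0.16 0 0 0; 0 0 -0.24 0 0 0; 0.01 0.36 -0.24 0 0 0; 0.026 1 -0.24 0 0 0; 0.026 1 -0.24 0 0 0; 0.026 1 -0.24 0 0 0; 0.026 1 -0.24 0 0 0; 0.026 1 -0.24 0 0 0; 0.026 1 -0.24 0 0 0; 0.026 1 -0.24 0 0 0; 0.026 1 -0.24 0 0 0; 0.026 1 -0.24 0 0 0; 0.026 1 -0.24 0 0 0; 0.026 1 -0.24 0 0 0; 0.026 1 -0.24 0 0 0; 0.026 1 -0.24 0 0 0; 0.026 1 -0.24 0 0 0; 0.026 1 -0.24 0 0 0; 0.026 1 -0.24 0 0 0'
python3 - <<'E'
from h import *
print(rows([591,244,121],180))
c=calibration("top");im=grab_frame("top")[:,:,::-1].copy()
q=cv2.projectPoints(np.array([(515,189,110.),(591,244,110),(536,319,4)]),c["rvec"],c["tvec"],c["mtx"],c["distortion"])[0].reshape(-1,2);print(q)
cv2.imwrite("pics/t3.png",cv2.resize(im[150:260,170:300],None,fx=5,fy=5,interpolation=2))
E
```

```text
time_s: 13.73
ee_pos: [589.6, 238.2, 235.2]
ee_rot: [-180.0, 0.0, -180.0]
force: [-0.2, 0.6, -2.8]
gripper_width: 32.4
-0.003 0.012 0.228 -0.000 0.000 0.000
[[247.97474593 212.79174813]
 [232.00357856 189.7564936 ]
 [216.17173223 210.54397133]]
```

View pics/t3.png

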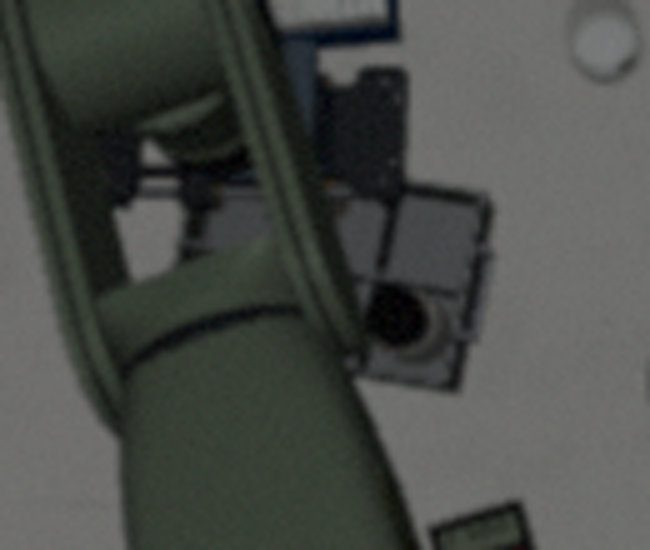

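```bash
python3 -m jog '-0.003 0.012 0.05 0 0 0; -0.003 0.012 0.10 0 0 0; -0.003 0.012 0.14 0 0 0; -0.003 0.012 0.18 0 0 0; -0.003 0.012 0.205 0 0 0; -0.003 0.012 0.22 0 0 0; -0.003 0.012 0.23 0 0 0; -0.003 0.012 0.232 0 0 0; -0.003 0.012 0.232 0 0 0; -0.003 0.012 0.232 0 0 0'
python3 -m jog '0 0 0 0 0 0; 0 0 0 0 0 0; 0 0 0 0 0 0; 0 0 0 0 0 0; 0 0 -0.04 0 0 0; 0 0 -0.1 0 0 0; 0 0 -0.18 0 0 0; 0 0 -0.25 0 0 0; 0 0 -0.25 0 0 0; 0 0 -0.25 0 0 0' 0.3
python3 - <<'E'
from h import *
print(rows([560,-140,250],180),rows([560,-382,170],180))
E
```

```text
time_s: 14.62
ee_pos: [591.8, 244.2, 120.2]
ee_rot: [180.0, 0.1, 180.0]
force: [0.1, -0.5, -2.8]
gripper_width: 32.6
time_s: 15.45
ee_pos: [592.6, 244.6, 248.3]
ee_rot: [179.8, 0.5, 180.0]
force: [-0.1, -0.5, -0.7]
gripper_width: 59.3
0.065 -0.769 -0.006 0.002 0.005 -0.000 0.066 -1.254 0.152 0.002 0.005 -0.000
```

```bash
python3 -m jog '0.06 -0.4 0 0.002 0.005 0; 0.066 -0.95 0 0.002 0.005 0; 0.066 -0.95 0 0.002 0.005 0; 0.066 -0.95 0 0.002 0.005 0; 0.066 -0.95 0 0.002 0.005 0; 0.066 -0.95 0 0.002 0.005 0; 0.066 -0.95 0 0.002 0.005 0; 0.066 -0.95 0 0.002 0.005 0; 0.066 -0.95 0 0.002 0.005 0; 0.066 -0.95 0 0.002 0.005 0; 0.066 -0.95 0 0.002 0.005 0; 0.066 -0.95 0 0.002 0.005 0; 0.066 -0.95 0 0.002 0.005 0; 0.066 -0.95 0 0.002 0.005 0'
python3 - <<'E'
from h import *
print(rows([560,-382,170],180))
grab_frame("wrist");c=calibration("wrist")
for r in tip_of("bottle_10","wrist"): print(r["confidence"],at_z("wrist",r["location"],0,c))
E
```

```text
time_s: 16.62
ee_pos: [558.7, -230.8, 244.8]
ee_rot: [179.9, -0.2, 179.9]
force: [0.7, -0.5, -0.2]
gripper_width: 59.4
-0.004 -0.303 0.149 0.001 -0.002 -0.001
0.7 [[ 564.51649047 -387.01586134    0.        ]]
0.27 [[483.32640852 -14.93370548   0.        ]]
```

```bash
python3 -m jog '-0.006 -0.1 0.05 0 0 0; -0.006 -0.307 0.1 0 0 0; -0.006 -0.307 0.14 0 0 0; -0.006 -0.307 0.14 0 0 0; -0.006 -0.307 0.14 0 0 0; -0.006 -0.307 0.14 0 0 0; -0.006 -0.307 0.14 0 0 0; -0.006 -0.307 0.14 0 0 0; -0.006 -0.307 0.19 0 0 0; -0.006 -0.307 0.23 0 0 0; -0.006 -0.307 0.255 0 0 0; -0.006 -0.307 0.262 0 0 0; -0.006 -0.307 0.262 0 0 0; -0.006 -0.307 0.262 0 0 0'
python3 -m jog '0 0 0 0 0 0; 0 0 0 0 0 0; 0 0 0 0 0 0; 0 0 0 0 0 0; 0 0 0 0 0 0; 0 0 0 0 0 0; 0 0 0 0 0 0' -1 25
python3 -m jog '0 0 -0.08 0 0 0; 0 0 -0.16 0 0 0; 0 0 -0.24 0 0 0; 0.01 0.36 -0.24 0 0 0; 0.026 1 -0.24 0 0 0; 0.026 1 -0.24 0 0 0; 0.026 1 -0.24 0 0 0; 0.026 1 -0.24 0 0 0; 0.026 1 -0.24 0 0 0; 0.026 1 -0.24 0 0 0; 0.026 1 -0.24 0 0 0; 0.026 1 -0.24 0 0 0; 0.026 1 -0.24 0 0 0; 0.026 1 -0.24 0 0 0; 0.026 1 -0.24 0 0 0; 0.026 1 -0.24 0 0 0'
python3 - <<'E'
from h import *
print(rows([536,319,235],180))
E
```

```text
time_s: 17.88
ee_pos: [563.0, -381.9, 116.0]
ee_rot: [180.0, 0.0, -179.9]
force: [-0.9, 0.2, 0.3]
gripper_width: 58.9
time_s: 18.47
ee_pos: [563.3, -382.6, 116.6]
ee_rot: [-179.9, 0.1, -179.9]
force: [0.4, -0.9, 4.2]
gripper_width: 32.7
time_s: 19.8
ee_pos: [548.0, 124.7, 235.1]
ee_rot: [179.8, -0.0, -179.6]
force: [0.5, -1.2, -2.7]
gripper_width: 32.2
0.021 0.389 0.002 0.002 -0.001 0.005
```

```bash
python3 -m jog '0.02 0.2 0 0 0 -0.005; 0.021 0.389 0 0 0 -0.005; 0.021 0.389 0 0 0 -0.005; 0.021 0.389 0 0 0 -0.005; 0.021 0.389 0 0 0 -0.005; 0.021 0.389 0 0 0 -0.005; 0.021 0.389 0 0 0 -0.005; 0.021 0.389 0 0 0 -0.005; 0.021 0.389 0.04 0 0 -0.005; 0.021 0.389 0.08 0 0 -0.005; 0.021 0.389 0.12 0 0 -0.005; 0.021 0.389 0.16 0 0 -0.005; 0.021 0.389 0.19 0 0 -0.005; 0.021 0.389 0.21 0 0 -0.005; 0.021 0.389 0.22 0 0 -0.005; 0.021 0.389 0.226 0 0 -0.005; 0.021 0.389 0.229 0 0 -0.005; 0.021 0.389 0.229 0 0 -0.005; 0.021 0.389 0.229 0 0 -0.005'
python3 -m jog '0 0 0 0 0 0; 0 0 0 0 0 0; 0 0 0 0 0 0; 0 0 0 0 0 0; 0 0 -0.04 0 0 0; 0 0 -0.1 0 0 0; 0 0 -0.18 0 0 0; 0 0 -0.25 0 0 0; 0 0 -0.35 0 0 0; 0 0 -0.35 0 0 0;  0 0 -0.35 0 0 0' 0.3
python3 - <<'E'
from h import *
print(rows([500,-140,300],180))
E
```

```text
time_s: 21.38
ee_pos: [536.4, 319.8, 122.2]
ee_rot: [179.7, 0.0, -179.1]
force: [-1.2, 0.4, -1.7]
gripper_width: 32.8
time_s: 22.3
ee_pos: [537.6, 319.8, 301.8]
ee_rot: [179.5, 0.5, -179.1]
force: [-0.5, 0.6, -0.4]
gripper_width: 58.9
0.090 -0.918 -0.005 0.006 0.005 0.010
```

```bash
python3 -m jog '0.05 -0.4 0 0.006 0.005 0.01; 0.09 -0.918 0 0.006 0.005 0.01; 0.09 -0.918 0 0.006 0.005 0.01; 0.09 -0.918 0 0.006 0.005 0.01; 0.09 -0.918 0 0.006 0.005 0.01; 0.09 -0.918 0 0.006 0.005 0.01; 0.09 -0.918 0 0.006 0.005 0.01; 0.09 -0.918 0 0.006 0.005 0.01; 0.09 -0.918 0 0.006 0.005 0.01; 0.09 -0.918 0 0.006 0.005 0.01; 0.09 -0.918 0 0.006 0.005 0.01; 0.09 -0.918 0 0.006 0.005 0.01; 0.09 -0.918 0 0.006 0.005 0.01; 0.09 -0.918 0 0.006 0.005 0.01; 0.09 -0.918 0 0.006 0.005 0.01' 1
python3 - <<'E'
from h import *
np.set_printoptions(precision=1,suppress=True)
a=save("wrist","w4.png");c=calibration("wrist")
t=grab_frame("top")
b=np.hstack([cv2.resize(a,(640,400)),cv2.resize(t[150:260,170:300],(160,135)).repeat(1,0)[:135] if 0 else np.zeros((400,160,3),np.uint8)])
b[:200,640:]=cv2.resize(t[165:245,192:272][:, :],(160,200))
cv2.imwrite("pics/w4.png",b[:,:,::-1])
for q in("dish_a","cover","pile"):
    for r in tip_of(q,"wrist"):
        if r["confidence"]>.3: print(q,r["confidence"],np.array(r["location"]),at_z("wrist",r["location"],8*(q=="pile"),c)[0])
E
```

```text
time_s: 23.55
ee_pos: [499.6, -138.5, 296.4]
ee_rot: [180.0, -0.1, -179.9]
force: [0.1, 0.2, 0.7]
gripper_width: 91.2
dish_a 0.73 [102.4 126.8] [ 448.7 -416.6    0. ]
dish_a 0.66 [230.5 140.2] [ 468.1 -247.2    0. ]
dish_a 0.62 [298.9 118.6] [ 441.2 -158.6    0. ]
dish_a 0.49 [616.7 233.7] [600.3 309.7   0. ]
cover 0.61 [153.5 129.5] [ 453.4 -347.4    0. ]
pile 0.33 [536.7 226.6] [584.7 172.    8. ]
```

View pics/w4.png

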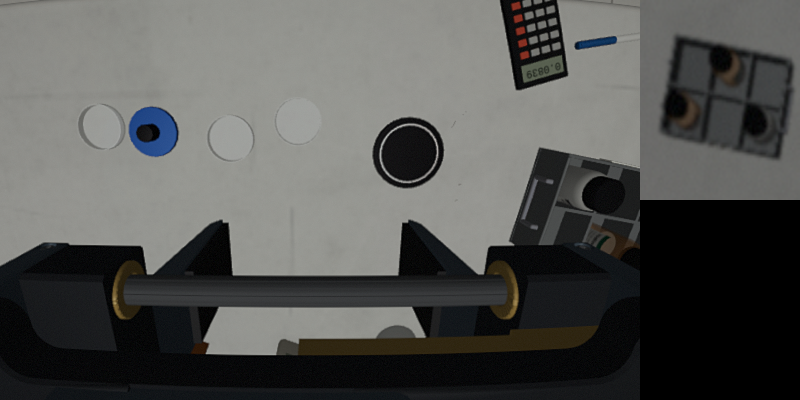

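```bash
python3 -m jog '0.11 -0.04 0.1 0 0 0; 0.115 -0.041 0.2 0 0 0; 0.115 -0.041 0.3 0 0 0; 0.115 -0.041 0.4 0 0 0; 0.115 -0.041 0.46 0 0 0; 0.115 -0.041 0.46 0 0 0; 0.115 -0.041 0.46 0 0 0; 0.115 -0.041 0.46 0 0 0; 0.115 -0.041 0.46 0 0 0; 0.115 -0.041 0.49 0 0 0; 0.115 -0.041 0.52 0 0 0; 0.115 -0.041 0.535 0 0 0; 0.115 -0.041 0.542 0 0 0; 0.115 -0.041 0.543 0 0 0; 0.115 -0.041 0.543 0 0 0; 0.115 -0.041 0.543 0 0 0' 0.6
python3 -m jog '0 0 0 0 0 0; 0 0 0 0 0 0; 0 0 0 0 0 0; 0 0 0 0 0 0; 0 0 0 0 0 0; 0 0 0 0 0 0' -1 8
```

```text
time_s: 25.13
ee_pos: [443.5, -159.8, 26.7]
ee_rot: [-179.9, 0.2, -179.9]
force: [0.6, 0.1, 0.2]
gripper_width: 72.8
time_s: 25.63
ee_pos: [443.8, -159.9, 27.2]
ee_rot: [-179.9, 0.2, -179.9]
force: [-1.0, 0.4, 4.9]
gripper_width: 58.1
```

```bash
python3 -m jog '0 0 0 0 0 0; 0 0 0 0 0 0; 0 0 0 0 0 0; 0 0 0 0 0 0; 0 0 0 0 0 1; 0 0 0 0 0 1; 0 0 0 0 0 1; 0 0 0 0 0 1; 0 0 0 0 0 1; 0 0 0 0 0 1; 0 0 0 0 0 1; 0 0 0 0 0 1; 0 0 0 0 0 1; 0 0 0 0 0 1; 0 0 0 0 0 1; 0 0 0 0 0 1; 0 0 0 0 0 1; 0 0 0 0 0 1; 0 0 0 0 0 1; 0 0 0 0 0 1' 0.6
python3 -m jog '0 0 0 0 0 0; 0 0 0 0 0 0; 0 0 0 0 0 0; 0 0 0 0 0 0; 0 0 0 0 0 0; 0 0 0 0 0 0' -1 8
python3 - <<'E'
from h import *
print(rows([484,-18.3,90],90))
print(rows([484,-18.3,36],90))
E
```

```text
time_s: 27.3
ee_pos: [443.8, -159.9, 27.1]
ee_rot: [179.8, 0.1, 90.2]
force: [-0.5, -0.6, 0.3]
gripper_width: 72.7
time_s: 27.8
ee_pos: [443.7, -159.9, 27.0]
ee_rot: [179.8, 0.1, 90.2]
force: [0.3, -0.0, 0.1]
gripper_width: 57.9
0.283 0.082 -0.126 0.002 0.001 0.002
0.283 0.082 -0.018 0.002 0.001 0.002
```

```bash
python3 -m jog '0 0 -0.06 0 0 0; 0 0 -0.126 0 0 0; 0.15 0.04 -0.126 0 0 0; 0.283 0.082 -0.126 0 0 0; 0.283 0.082 -0.126 0 0 0; 0.283 0.082 -0.126 0 0 0; 0.283 0.082 -0.126 0 0 0; 0.283 0.082 -0.126 0 0 0; 0.283 0.082 -0.126 0 0 0; 0.283 0.082 -0.126 0 0 0'
python3 - <<'E'
from h import *
print(rows([484,-18.3,35],90))
im=save("wrist","w5.png");c=calibration("wrist")
E
```

```text
time_s: 28.63
ee_pos: [483.5, -19.1, 89.8]
ee_rot: [179.8, 0.1, 90.1]
force: [0.3, -0.1, -0.7]
gripper_width: 57.6
0.002 0.001 0.110 0.002 0.001 0.002
```

View pics/w5.png

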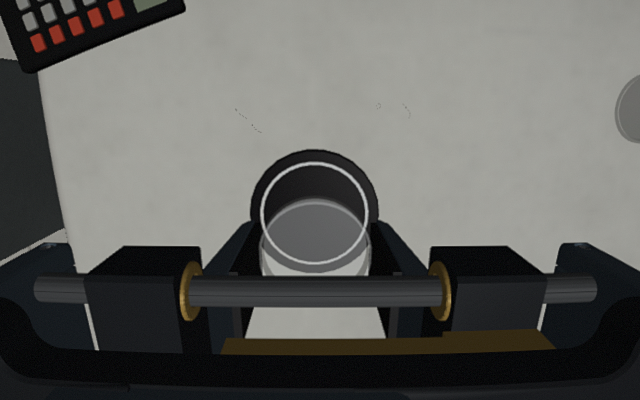

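Run:
```python
from h import *
np.set_printoptions(precision=1,suppress=True)
P=at_z("wrist",[(261,213),(369,213),(315,161),(315,265),(250,205),(378,205),(314,150)],8);print(P)
from scipy.optimize import least_squares
for k,r in((P[:4,:2],38),(P[4:,:2],46)):
    print(least_squares(lambda v:np.linalg.norm(k-v[:2],axis=1)-r,[484,-18]).x)
```

```text
[[446.  -17.6   8. ]
 [522.2 -17.7   8. ]
 [484.1  19.3   8. ]
 [484.1 -57.9   8. ]
 [438.5 -11.7   8. ]
 [528.3 -11.8   8. ]
 [483.4  26.7   8. ]]
[484.1 -19.3]
[483.4 -19.5]
```

```bash
python3 -m jog '0 0.001 0.03 0 0 0; 0 0.001 0.06 0 0 0; 0 0.001 0.08 0 0 0; 0 0.001 0.095 0 0 0; 0 0.001 0.105 0 0 0; 0 0.001 0.109 0 0 0; 0 0.001 0.109 0 0 0; 0 0.001 0.109 0 0 0; 0 0.001 0.109 0 0 0'
python3 -m jog '0 0 0 0 0 0; 0 0 0 0 0 0; 0 0 0 0 0 0; 0 0 0 0 0 0' 0.6
python3 - <<'E'
from h import *
print(rows([484,-19,90],90));print(rows([467,-247,200],90));print(rows([467,-247,26],90))
E
```

```text
time_s: 29.43
ee_pos: [484.7, -19.4, 35.9]
ee_rot: [179.8, 0.1, 90.1]
force: [-0.3, 0.6, -1.1]
gripper_width: 57.7
time_s: 29.77
ee_pos: [484.8, -19.3, 36.0]
ee_rot: [179.7, 0.1, 90.1]
force: [-0.5, -0.6, 0.7]
gripper_width: 73.0
0.000 -0.001 -0.108 0.003 0.001 0.001
-0.456 -0.035 -0.327 0.003 0.001 0.001
-0.455 -0.037 0.021 0.003 0.001 0.001
```

```bash
python3 -m jog '0 0 -0.06 0 0 0; 0 0 -0.13 0 0 0; -0.2 -0.02 -0.13 0 0 0; -0.455 -0.036 -0.13 0 0 0; -0.455 -0.036 -0.13 0 0 0; -0.455 -0.036 -0.13 0 0 0; -0.455 -0.036 -0.13 0 0 0; -0.455 -0.036 -0.13 0 0 0; -0.455 -0.036 -0.13 0 0 0; -0.455 -0.036 -0.13 0 0 0; -0.455 -0.036 -0.13 0 0 0; -0.455 -0.036 -0.07 0 0 0; -0.455 -0.036 -0.02 0 0 0; -0.455 -0.036 0.01 0 0 0; -0.455 -0.036 0.018 0 0 0; -0.455 -0.036 0.02 0 0 0; -0.455 -0.036 0.02 0 0 0; -0.455 -0.036 0.02 0 0 0' 0.6
python3 -m jog '0 0 0 0 0 0; 0 0 0 0 0 0; 0 0 0 0 0 0; 0 0 0 0 0 0; 0 0 0 0 0 0; 0 0 0 0 0 0' -1 8
python3 -m jog '0 0 0 0 0 0; 0 0 0 0 0 0; 0 0 0 0 0 0; 0 0 0 0 0 0; 0 0 0 0 0 -1; 0 0 0 0 0 -1; 0 0 0 0 0 -1; 0 0 0 0 0 -1; 0 0 0 0 0 -1; 0 0 0 0 0 -1; 0 0 0 0 0 -1; 0 0 0 0 0 -1; 0 0 0 0 0 -1; 0 0 0 0 0 -1; 0 0 0 0 0 -1; 0 0 0 0 0 -1; 0 0 0 0 0 -1; 0 0 0 0 0 -1; 0 0 0 0 0 -1; 0 0 0 0 0 -1' 0.6
python3 -m jog '0 0 0 0 0 0; 0 0 0 0 0 0; 0 0 0 0 0 0; 0 0 0 0 0 0; 0 0 0 0 0 0; 0 0 0 0 0 0' -1 8
python3 - <<'E'
from h import *
print(rows([484.5,-19.3,110],180))
E
```

```text
time_s: 31.27
ee_pos: [468.2, -246.7, 27.4]
ee_rot: [179.6, 0.2, 90.2]
force: [-0.6, -0.5, 0.3]
gripper_width: 72.6
time_s: 31.77
ee_pos: [468.7, -246.9, 28.3]
ee_rot: [179.6, 0.2, 90.2]
force: [-0.6, 1.2, 6.2]
gripper_width: 58.3
time_s: 33.43
ee_pos: [468.6, -246.9, 28.1]
ee_rot: [-179.8, 0.4, -179.9]
force: [-0.3, -0.6, -0.3]
gripper_width: 73.2
time_s: 33.93
ee_pos: [468.6, -246.9, 28.1]
ee_rot: [-179.8, 0.4, -179.9]
force: [-0.0, 0.1, 0.2]
gripper_width: 57.6
-0.033 0.455 -0.165 -0.002 0.005 0.001
```

```bash
python3 -m jog '0 0 -0.07 0 0 0; 0 0 -0.14 0 0 0; -0.015 0.2 -0.165 -0.002 0.005 0; -0.033 0.455 -0.165 -0.002 0.005 0; -0.033 0.455 -0.165 -0.002 0.005 0; -0.033 0.455 -0.165 -0.002 0.005 0; -0.033 0.455 -0.165 -0.002 0.005 0; -0.033 0.455 -0.165 -0.002 0.005 0; -0.033 0.455 -0.165 -0.002 0.005 0; -0.033 0.455 -0.165 -0.002 0.005 0; -0.033 0.455 -0.165 -0.002 0.005 0; -0.033 0.455 -0.165 -0.002 0.005 0'
python3 - <<'E'
from h import *
print(state()["ee_pos"],rows([484.5,-19.3,48],180))
E
```

```text
time_s: 34.93
ee_pos: [484.2, -20.2, 109.9]
ee_rot: [-180.0, -0.0, 180.0]
force: [-1.1, -1.0, 0.3]
gripper_width: 57.9
[484.18600585 -20.16340218 109.93956534] -0.001 0.002 0.124 -0.000 -0.000 -0.000
```

```bash
python3 -m jog '0 0.002 0.04 0 0 0; 0 0.002 0.07 0 0 0; 0 0.002 0.095 0 0 0; 0 0.002 0.11 0 0 0; 0 0.002 0.12 0 0 0; 0 0.002 0.124 0 0 0; 0 0.002 0.125 0 0 0; 0 0.002 0.125 0 0 0; 0 0.002 0.125 0 0 0'
python3 -m jog '0 0 0 0 0 0; 0 0 0 0 0 0; 0 0 0 0 0 0; 0 0 0 0 0 0' 0.6
python3 - <<'E'
from h import *
print(rows([440,-300,300],90))
E
```

```text
time_s: 35.68
ee_pos: [484.7, -19.5, 47.9]
ee_rot: [-180.0, 0.0, 179.9]
force: [-0.0, -0.5, 1.1]
gripper_width: 58.1
time_s: 36.02
ee_pos: [484.9, -19.4, 48.0]
ee_rot: [-180.0, 0.1, 179.9]
force: [0.4, -0.5, -0.1]
gripper_width: 72.4
0.089 -0.561 -0.504 0.001 0.001 0.999
```

```bash
python3 -m jog '0 0 -0.08 0 0 0; 0 0 -0.16 0 0 0; 0 0 -0.24 0 0 0; 0.03 -0.3 -0.3 0 0 0.5; 0.07 -0.68 -0.3 0 0 1; 0.07 -0.68 -0.3 0 0 1; 0.07 -0.68 -0.3 0 0 1; 0.07 -0.68 -0.3 0 0 1; 0.07 -0.68 -0.3 0 0 1; 0.07 -0.68 -0.3 0 0 1; 0.07 -0.68 -0.3 0 0 1; 0.07 -0.68 -0.3 0 0 1; 0.07 -0.68 -0.3 0 0 1; 0.07 -0.68 -0.3 0 0 1; 0.07 -0.68 -0.3 0 0 1; 0.07 -0.68 -0.3 0 0 1; 0.07 -0.68 -0.3 0 0 1; 0.07 -0.68 -0.3 0 0 1; 0.07 -0.68 -0.3 0 0 1; 0.07 -0.68 -0.3 0 0 1'
python3 - <<'E'
from h import *
np.set_printoptions(precision=1,suppress=True)
im=save("wrist","w6.png");c=calibration("wrist")
for q in("dish_a","cover"):
    for r in tip_of(q,"wrist"):
        if r["confidence"]>.3: print(q,r["confidence"],np.array(r["location"]),at_z("wrist",r["location"],0,c)[0])
print(rows([447,-419,100],90))
E
```

```text
time_s: 37.68
ee_pos: [449.3, -359.2, 198.0]
ee_rot: [179.9, 0.0, 90.0]
force: [0.7, 0.5, -0.1]
gripper_width: 72.8
dish_a 0.88 [302.8 265.2] [ 436.2 -455.     0. ]
cover 0.83 [318.1 168.7] [ 453.1 -346.9    0. ]
-0.119 -0.005 0.196 0.001 0.000 -0.000
```

View pics/w6.png

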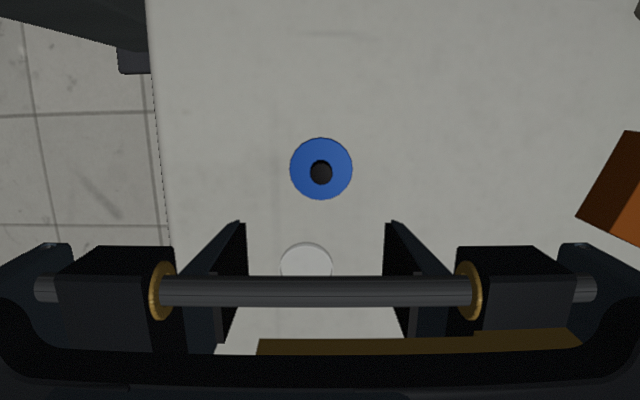

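```bash
python3 -m jog '-0.1 -0.01 0.05 0 0 0; -0.194 -0.023 0.15 0 0 0; -0.194 -0.023 0.22 0 0 0; -0.194 -0.023 0.25 0 0 0; -0.194 -0.023 0.25 0 0 0; -0.194 -0.023 0.25 0 0 0; -0.194 -0.023 0.25 0 0 0; -0.194 -0.023 0.29 0 0 0; -0.194 -0.023 0.32 0 0 0; -0.194 -0.023 0.338 0 0 0; -0.194 -0.023 0.344 0 0 0; -0.194 -0.023 0.344 0 0 0; -0.194 -0.023 0.344 0 0 0; -0.194 -0.023 0.344 0 0 0' 0.75
python3 -m jog '0 0 0 0 0 0; 0 0 0 0 0 0; 0 0 0 0 0 0; 0 0 0 0 0 0; 0 0 0 0 0 0; 0 0 0 0 0 0; 0 0 0 0 0 0' -1 8
python3 -m jog '0 0 0 0 0 0; 0 0 0 0 0 0; 0 0 0 0 0 0; 0 0 0 0 0 0; 0 0 0 0 0 -1; 0 0 0 0 0 -1; 0 0 0 0 0 -1; 0 0 0 0 0 -1; 0 0 0 0 0 -1; 0 0 0 0 0 -1; 0 0 0 0 0 -1; 0 0 0 0 0 -1; 0 0 0 0 0 -1; 0 0 0 0 0 -1; 0 0 0 0 0 -1; 0 0 0 0 0 -1; 0 0 0 0 0 -1; 0 0 0 0 0 -1; 0 0 0 0 0 -1; 0 0 0 0 0 -1' 0.6
python3 -m jog '0 0 0 0 0 0; 0 0 0 0 0 0; 0 0 0 0 0 0; 0 0 0 0 0 0; 0 0 0 0 0 0; 0 0 0 0 0 0' -1 8
python3 - <<'E'
from h import *
print(rows([484.5,-19.3,110],180))
E
```

```text
time_s: 39.0
ee_pos: [438.8, -456.8, 27.6]
ee_rot: [179.8, 0.1, 90.0]
force: [-0.9, 0.8, 0.7]
gripper_width: 80.1
time_s: 39.58
ee_pos: [438.8, -457.0, 27.9]
ee_rot: [179.8, 0.1, 90.0]
force: [-0.3, 0.6, 2.8]
gripper_width: 57.8
time_s: 41.25
ee_pos: [438.8, -456.9, 27.7]
ee_rot: [-179.9, 0.2, 179.9]
force: [-0.2, 0.1, 0.3]
gripper_width: 72.7
time_s: 41.75
ee_pos: [438.8, -456.9, 27.7]
ee_rot: [-179.9, 0.2, 179.9]
force: [-0.6, -0.6, -0.0]
gripper_width: 57.5
-0.090 0.875 -0.166 -0.001 0.002 -0.001
```

```bash
python3 -m jog '0 0 -0.07 0 0 0; 0 0 -0.14 0 0 0; -0.02 0.2 -0.166 0 0.002 0; -0.05 0.45 -0.166 0 0.002 0; -0.09 0.875 -0.166 0 0.002 0; -0.09 0.875 -0.166 0 0.002 0; -0.09 0.875 -0.166 0 0.002 0; -0.09 0.875 -0.166 0 0.002 0; -0.09 0.875 -0.166 0 0.002 0; -0.09 0.875 -0.166 0 0.002 0; -0.09 0.875 -0.166 0 0.002 0; -0.09 0.875 -0.166 0 0.002 0; -0.09 0.875 -0.166 0 0.002 0; -0.09 0.875 -0.166 0 0.002 0; -0.09 0.875 -0.166 0 0.002 0; -0.09 0.875 -0.166 0 0.002 0; -0.09 0.875 -0.166 0 0.002 0'
python3 - <<'E'
from h import *
im=save("wrist","w7.png")
print(state()["ee_pos"],rows([484.5,-19.3,60],180))
E
```

```text
time_s: 43.17
ee_pos: [484.3, -20.3, 109.9]
ee_rot: [-179.9, -0.0, 179.8]
force: [-0.9, 0.4, 0.5]
gripper_width: 57.7
[484.24751943 -20.46690844 109.83155887] -0.001 0.003 0.100 -0.002 -0.000 -0.002
```

View pics/w7.png

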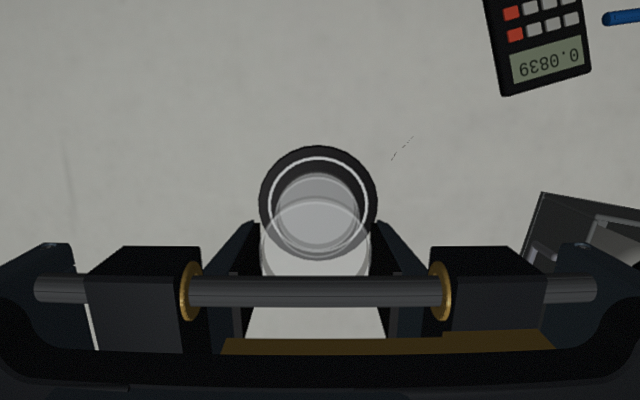

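Two-dish pile sits centred in the ring (around (317,210)), third dish in the jaws above it. Lower it.

```bash
python3 -m jog '0 0.002 0.03 0 0 0; 0 0.002 0.055 0 0 0; 0 0.002 0.075 0 0 0; 0 0.002 0.09 0 0 0; 0 0.002 0.097 0 0 0; 0 0.002 0.1 0 0 0; 0 0.002 0.101 0 0 0; 0 0.002 0.101 0 0 0; 0 0.002 0.101 0 0 0'
python3 -m jog '0 0 0 0 0 0; 0 0 0 0 0 0; 0 0 0 0 0 0; 0 0 0 0 0 0' 0.6
python3 -m jog '0 0 -0.08 0 0 0; 0 0 -0.16 0 0 0; 0 0 -0.2 0 0 0; 0.03 -0.3 -0.2 0 0 0; 0.06 -0.6 -0.2 0 0 0; 0.06 -0.6 -0.2 0 0 0; 0.06 -0.6 -0.2 0 0 0; 0.06 -0.6 -0.2 0 0 0; 0.06 -0.6 -0.2 0 0 0; 0.06 -0.6 -0.2 0 0 0; 0.06 -0.6 -0.2 0 0 0; 0.06 -0.6 -0.2 0 0 0; 0.06 -0.6 -0.2 0 0 0; 0.06 -0.6 -0.2 0 0 0'
python3 - <<'E'
from h import *
grab_frame("wrist");c=calibration("wrist")
for r in tip_of("cover","wrist"): print(r["confidence"],r["location"],at_z("wrist",r["location"],4,c)[0])
print(rows([452,-347,60],180));print(rows([452,-347,35],180))
E
```

```text
time_s: 43.97
ee_pos: [484.8, -19.6, 59.8]
ee_rot: [-179.9, 0.1, 179.8]
force: [-0.2, -0.1, -0.4]
gripper_width: 57.7
time_s: 44.3
ee_pos: [484.9, -19.5, 59.9]
ee_rot: [-179.9, 0.1, 179.8]
force: [0.4, -0.9, -0.2]
gripper_width: 72.5
time_s: 45.47
ee_pos: [453.5, -317.6, 160.4]
ee_rot: [-179.9, 0.1, 179.8]
force: [-0.1, -0.3, -0.3]
gripper_width: 72.8
0.56 [283.7, 189.5] [ 453.51104801 -346.36639318    4.        ]
0.004 -0.059 0.201 -0.001 0.001 -0.001
0.004 -0.059 0.251 -0.001 0.001 -0.001
```

```bash
python3 -m jog '0.002 -0.059 0.05 0 0 0; 0.002 -0.059 0.1 0 0 0; 0.002 -0.059 0.15 0 0 0; 0.002 -0.059 0.18 0 0 0; 0.002 -0.059 0.21 0 0 0; 0.002 -0.059 0.235 0 0 0; 0.002 -0.059 0.25 0 0 0; 0.002 -0.059 0.254 0 0 0; 0.002 -0.059 0.254 0 0 0; 0.002 -0.059 0.254 0 0 0' 0
python3 -m jog '0 0 0 0 0 0; 0 0 0 0 0 0; 0 0 0 0 0 0; 0 0 0 0 0 0; 0 0 0 0 0 0; 0 0 0 0 0 0; 0 0 0 0 0 0' -1 8
python3 -m jog '0 0 0 0 0 0; 0 0 0 0 0 0; 0 0 0 0 0 0; 0 0 0 0 0 0; 0 0 0 0 0 1; 0 0 0 0 0 1; 0 0 0 0 0 1; 0 0 0 0 0 1; 0 0 0 0 0 1; 0 0 0 0 0 1; 0 0 0 0 0 1; 0 0 0 0 0 1; 0 0 0 0 0 1; 0 0 0 0 0 1; 0 0 0 0 0 1; 0 0 0 0 0 1; 0 0 0 0 0 1; 0 0 0 0 0 1; 0 0 0 0 0 1; 0 0 0 0 0 1' 0
python3 -m jog '0 0 0 0 0 0; 0 0 0 0 0 0; 0 0 0 0 0 0; 0 0 0 0 0 0; 0 0 0 0 0 0; 0 0 0 0 0 0; 0 0 0 0 0 0' -1 12
python3 - <<'E'
from h import *
print(rows([484.7,-19.5,120],90))
E
```

```text
time_s: 46.4
ee_pos: [453.6, -347.0, 34.4]
ee_rot: [-179.9, 0.1, 179.9]
force: [-0.2, -0.0, 0.6]
gripper_width: 45.6
time_s: 46.98
ee_pos: [453.7, -347.1, 34.8]
ee_rot: [-179.8, 0.2, 179.9]
force: [0.1, 1.0, 4.2]
gripper_width: 21.4
time_s: 48.65
ee_pos: [453.7, -347.1, 34.7]
ee_rot: [179.8, 0.1, 90.0]
force: [-0.7, 0.7, 0.4]
gripper_width: 45.7
time_s: 49.23
ee_pos: [453.7, -347.1, 34.7]
ee_rot: [179.8, 0.2, 90.0]
force: [0.2, 0.3, -0.5]
gripper_width: 21.3
0.655 0.063 -0.172 0.002 0.002 0.000
```

```bash
python3 -m jog '0 0 -0.06 0 0 0; 0 0 -0.13 0 0 0; 0 0 -0.172 0.002 0.002 0; 0.3 0.03 -0.172 0.002 0.002 0; 0.655 0.063 -0.172 0.002 0.002 0; 0.655 0.063 -0.172 0.002 0.002 0; 0.655 0.063 -0.172 0.002 0.002 0; 0.655 0.063 -0.172 0.002 0.002 0; 0.655 0.063 -0.172 0.002 0.002 0; 0.655 0.063 -0.172 0.002 0.002 0; 0.655 0.063 -0.172 0.002 0.002 0; 0.655 0.063 -0.172 0.002 0.002 0; 0.655 0.063 -0.172 0.002 0.002 0; 0.655 0.063 -0.172 0.002 0.002 0; 0.655 0.063 -0.172 0.002 0.002 0'
python3 - <<'E'
from h import *
save("wrist","w8.png");s=save("side","s8.png",(220,140,380,270),4)
print(state()["ee_pos"],rows([484.7,-19.5,79],90))
E
```

```text
time_s: 50.48
ee_pos: [484.6, -20.4, 119.8]
ee_rot: [-180.0, -0.0, 90.0]
force: [-0.6, -0.5, -1.1]
gripper_width: 21.3
[484.68729641 -20.64336926 119.84154457] 0.002 0.000 0.082 -0.000 -0.000 -0.001
```

View pics/s8.png

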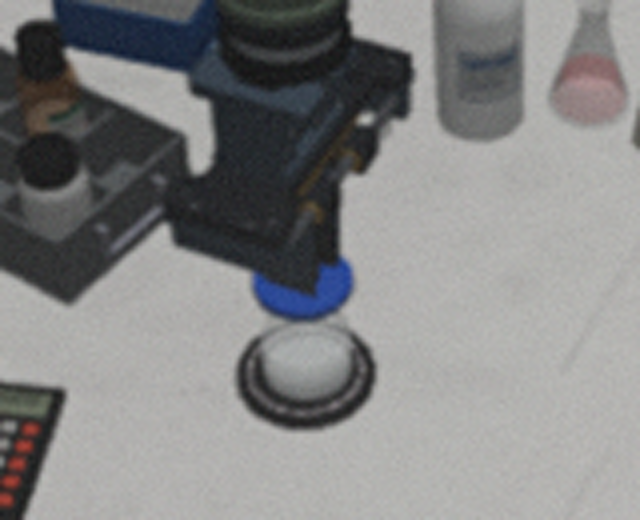

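The cover hangs level above the pile, which looks straight and is centred in the ring at (305,370) in the crop. Lower and release.

```bash
python3 -m jog '0.002 0 0.03 0 0 0; 0.002 0 0.05 0 0 0; 0.002 0 0.065 0 0 0; 0.002 0 0.075 0 0 0; 0.002 0 0.08 0 0 0; 0.002 0 0.082 0 0 0; 0.002 0 0.082 0 0 0; 0.002 0 0.082 0 0 0; 0.002 0 0.082 0 0 0'
python3 -m jog '0 0 0 0 0 0; 0 0 0 0 0 0; 0 0 0 0 0 0; 0 0 0 0 0 0' 0
python3 -m jog '0 0 -0.06 0 0 0; 0 0 -0.14 0 0 0; 0 0 -0.22 0 0 0; 0 0 -0.3 0 0 0; -0.1 -0.1 -0.4 0 0 0; -0.25 -0.1 -0.4 0 0 0; -0.25 -0.1 -0.4 0 0 0; -0.25 -0.1 -0.4 0 0 0; -0.25 -0.1 -0.4 0 0 0; -0.25 -0.1 -0.4 0 0 0'
python3 - <<'E'
from h import *
np.set_printoptions(precision=1,suppress=True)
w=grab_frame("wrist");c=calibration("wrist");s=grab_frame("side");t=grab_frame("top")
b=np.vstack([np.hstack([cv2.resize(w,(480,300)),cv2.resize(s[140:270,170:330],(320,300))]),cv2.resize(t[120:270,180:480],(800,300))])
cv2.imwrite("pics/f.png",b[:,:,::-1])
m=cv2.inRange(cv2.cvtColor(w,cv2.COLOR_RGB2HSV),(100,100,60),(130,255,255))
k=max(cv2.findContours(m,cv2.RETR_EXTERNAL,cv2.CHAIN_APPROX_NONE)[0],key=cv2.contourArea).reshape(-1,2)
print(k.min(0),k.max(0),cv2.minEnclosingCircle(at_z("wrist",k,50,c)[:,:2].astype(np.float32)))
E
```

```text
time_s: 51.33
ee_pos: [485.0, -19.6, 79.2]
ee_rot: [180.0, -0.0, 89.9]
force: [0.5, 0.3, -1.0]
gripper_width: 21.0
time_s: 51.67
ee_pos: [485.2, -19.6, 79.4]
ee_rot: [179.9, -0.0, 89.9]
force: [-0.7, 0.0, 0.2]
gripper_width: 44.1
time_s: 52.5
ee_pos: [434.6, -145.3, 279.7]
ee_rot: [179.9, -0.0, 89.8]
force: [0.2, 0.5, -0.4]
gripper_width: 45.5
[332  23] [393  87] ((485.36151123046875, -18.437463760375977), 32.2097282409668)
```

View pics/f.png

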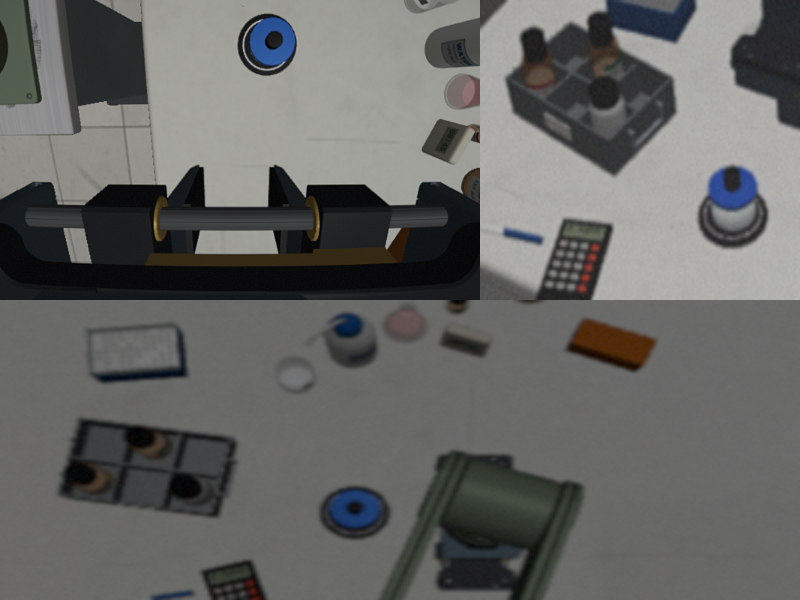

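All of it is in place: three bottles stand upright in separate cells, and the covered pile is centred. The cover measures (485.4, -18.4), against (484, -19) for the ring.

```bash
python3 -c "
from workcell import *
print(job_done())"
```

```text
the job is handed in; nothing more can be done
None
```

The job is done and handed in at about 53 s of the 210 s allowed.

- **Bottles:** Three black-capped bottles were in the row: one white and two amber. Each now stands upright in its own crate cell.
- **Dishes:** All three dishes are stacked on the base plate. I gripped each one from two directions to centre it before placing it. One dish had been knocked about 4 cm aside, which I saw and picked up from its new place.
- **Cover:** The blue cover sits on top of the pile.

**Last checks:**
- The final pictures from all three cameras show the bottles upright in separate cells and the pile upright with the cover on it.
- The cover measured at (485.4, -18.4) mm, against about (484, -19) for the ring centre.
- The last picture estimate of the cover and the arm's release position differ by about 1 mm, which is within the calibration error.
- The beaker, wash bottle, timer and back bottles were not touched.
- No check failed.

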